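# Open the ratchet specimen clamp for the next slab

### The arm

A 6-joint arm with a two-finger parallel gripper is mounted at the origin on the work surface. World frame = base frame: x ahead of the robot, y to its left, z up, the work surface at z = 0. Lengths are in m, angles in rad, forces in N, time in s.
With the tool pointing down it reaches from about 0.3 to 0.775 m from the base axis. Payload 14.6 kg.
Tool frame: the origin (TCP) lies at the very end of the fingers, on their centre line; the grasp point (between the pads) lies 19 mm behind it; z points along the fingers, y is the line along which they close (so a half turn about z gives the same grasp; the last joint's range is limited). The gripper opens to 94 mm and grips with 3 to 60 N. Pads are 16 mm wide; open, the fingers measure 119 mm over their backs; the gripper's body (75 mm by 177 mm) begins 78 mm behind the grasp point.
Start: joints at [-1.176, 0.3, 1.521, -0, 1.321, -0.067], TCP at [0.245, -0.492, 0.205] pointing down, gripper open.
Joint ranges: [-3.03, 3.03], [-0.79, 2.21], [0.23, 2.52], [-1.04, 4.18], [0, 3.07], [-2.55, 2.55]. Speed limits (rad/s): [2.22, 2.22, 2.57, 3.14, 3.14, 3.14].

### API

Orientations are given as [roll, pitch, yaw] about the fixed x, y, z axes, in that order (R = Rz(yaw) Ry(pitch) Rx(roll)).
In Python, from station import ctrl gives the robot as it stands.
- The arm moves only by the tool move_arm, never from a script. Its argument "increments" is a list of rows, each a list of 7 numbers: the opening, from 0 (shut) to 1 (fully open), then the shift along the tool's x, y, z in units of 50 mm (1.0 is 50 mm), then the turn, a rotation vector about the tool's x, y, z in rad. In form: [[claw, tx, ty, tz, rx, ry, rz], ...]. A call has 1 to 20 rows; each row shifts and turns the commanded pose from where the row before left it, along the tool's axes as they then stand; what a row does not reach is not made up. A row lasts 1/10 s, in which the tool goes at most 50 mm and 8.59 degrees, less where a joint would pass 70% of its speed; a pose out of reach is approached as far as the arm can. A call is refused whole if a number of a shift passes 1 or a number of a turn 0.15, either way. A call with a gripper value outside its range is refused whole. The fingers move at their own pace and stop on an object; "force" is the grip in N (left out, the last holds). Time passes only in rows, so rows that do not move let the fingers close. It gives the time, the measured TCP pose, the force, the opening and the grip force at its end, in the units of the state.
- ctrl.get_obs(): the state, without advancing time (a new reading comes with each control period).
- ctrl.camera(name): name is "scene" or "top"; returns a dict with "color" (480x640x3 uint8, blue, green, red), "K" (3x3 intrinsics, pixels), "distortion" ([k1, k2, p1, p2, k3] as OpenCV has them; the pictures are not rectified), "pose" (4x4, takes a point from camera to world coordinates). Camera axes: x right, y down, z forward; pixel columns grow to the right and rows downward; lengths in m; the calibration is good to about 2 mm. A picture is of the moment at which its call begins. There is no depth.
- ctrl.hand_in(): hands the job in; it is judged then, once.
Trained networks look in a picture, given as the dict that the camera call returned (one of the last four; its "shot" number tells which), for a name from the list of things; names that differ only in an ending like _2 or _b are one class to them, and where a whole thing is asked for, a point or a joint stands for the part that bears it (a point fixed in the world has none). Each returns a list of dicts, best first, with "conf" (0 to 1); they miss things now and then, are a little off and sometimes report something else, mostly with a low value. They report only what shows in the picture. A call takes as long as a camera call.
- ctrl.cut_out(name, picture): "mask" (480x640 bool, what is visible of it) and "centre" ([row, column] in pixels, amid what is visible of it).
The state is a dict: "time_s": time; "qpos": joint angles; "joint_vel": joint speeds; "tau": joint torques, N m; "ee_pos": TCP position; "eef_rot": TCP orientation; "force": force on the tool from outside, world axes, zero at the start; "moment": the same for the moment, N m; "grip_width": finger opening in m; "grip_force": force on a finger pad.
Only numpy, scipy, OpenCV 4.12 (cv2) and the standard library are available. Lean on these libraries where they do the work, as an engineer would, in place of code of your own. Each camera call takes 0.05 s, during which the arm holds its last target. There are 200 camera calls.

### The job

Open the empty specimen clamp to its full width, ready for the fossil slab that waits beside it: press the black release button on the sliding jaw down with a fingertip and, keeping it down, push the jaw back along its bar until its carriage meets the end stop. Then let the button spring up and move clear; pick nothing up, and leave the slab and everything else on the bench where they are.

Things in the scene. Friction and masses are not known exactly. Their poses are not given: they have to be found in the camera images.
- clamp: Ratchet specimen clamp of grey cast metal, screwed to the bench; place and yaw differ from run to run. Base plate 300 x 100 x 12 mm; a steel bar 16 mm wide lies lengthwise over its middle, bar top 44 mm above the bench. Origin: centre of the base's underside. Its +y axis runs level along the bar from the fixed jaw to the end stop: the way the jaw opens. z is up.
- clamp_fixed_face (a point): Centre of the rubber face of the clamp's fixed jaw, 80 mm above the bench, 114 mm from the clamp's origin along its -y. The fixed jaw is 80 mm wide across the bar, its top 110 mm above the bench.
- clamp_end_stop (a point): The end stop: centre of the upper edge of the grey end block's face that looks to the fixed jaw, 56 mm above the bench, 236 mm from the fixed face along +y. The carriage of the sliding jaw meets it when the clamp is fully open.
- jaw (a joint): Opening between the two rubber faces in m, as the sliding jaw moves along the bar: 0 shut, 0.140 fully open with the carriage against the end stop. Starts at 0.025 to 0.085. Slides with 1 to 3 N when released. A ratchet (6 mm teeth under the bar) lets it move towards shut but locks it against opening unless the release is held down.
- jaw_top (a point): Centre of the upper edge of the sliding jaw's upright, 109 mm above the bench; the upright is 80 mm wide across the bar and 20 mm thick with its rubber face. Moves with the jaw. The carriage reaches from the upright 74 mm further back (+y).
- release (a joint): How far the release button is pressed down, in m: 0 is up, 0.008 is fully down (its stop). The spring takes 5 N to start and 8 N fully down; from 0.005 on the ratchet is free. It springs up by itself and locks the jaw again when let go.
- release_top (a point): Centre of the top of the release: a black ribbed push button, 34 mm wide across the bar, 32 mm long along it, standing 10 mm out of the carriage's deck, its top 66 mm above the bench when up, 58 mm fully down. It lies in the saddle between the jaw's upright (back face 42 mm away along -y) and the thumb rest (front face 18 mm away along +y). Moves with jaw and button.
- thumb_rest (a point): Thumb rest: an upright grey lug at the back end of the carriage, 40 mm wide across the bar, 14 mm thick, its top 89 mm above the bench. This point lies in the middle of its front face (the one towards the button), 76 mm above the bench. A fingertip that holds the button down pushes against this face, in +y, to move the jaw back.
- slab_center (a point): Fossil slab (loose, 0.5 kg): sandstone-coloured, 118 x 62 x 37 mm, with small dark ribs on top, lying on the bench beside the clamp. The point is its centre, 18 mm above the bench. To be left alone.
- jar_center (a point): Small clear specimen jar with white cap (loose), 42 mm across, 62 mm tall, standing close beside the clamp; point at its centre. To be left alone.
- brush_middle (a point): Wooden-handled brush (loose), 170 mm long, lying near the clamp; point at its middle, on the bench. To be left alone.
- tray_rim (a point): Large white dissecting tray with tools in it (loose), 240 x 320 x 55 mm; point at its centre at rim height. To be left alone.
- plate: White plate (loose), 190 mm across, 18 mm high, with a bone on it; origin under its centre. To be left alone.
- bone_center (a point): Small bone about 110 mm long (loose), lying on the plate; point at its centre. To be left alone.
- spray_center (a point): White spray bottle with red trigger head (loose), 76 mm across, 225 mm tall; point on its axis 100 mm above the bench. To be left alone.
- release_button: The button as a body, moving with the release; its origin lies 66 mm below the centre of its top, its axes as those of the clamp.

How it is judged:
On the way, in this order (a step that is already met when the one before it is completed fails the run):
1. a finger presses the release down far enough to free the ratchet, the jaw not yet back (value of joint release above 0.005 m and contact force between the fingers and release_button above 1 N and value of joint jaw below 0.125 m), for 0.05 s.
2. the jaw is pushed back to the end stop (value of joint jaw above 0.135 m), for 0.1 s.
At the end, for the whole second after the job is handed in: The opening between the jaws is more than 133 mm (fully open is 140 mm), the release has sprung up (less than 2 mm down), and the slab lies within 15 mm of where it was (value of joint jaw above 0.133 m and value of joint release below 0.002 m and distance of slab_center from where it was at the start of the episode below 0.015 m); the robot touches nothing.
It fails at once if the slab, jar, brush or bone is shifted, lifted or carried more than 15 mm (the bone 25 mm) (distance of any of slab_center, jar_center, brush_middle from where it was at the start of the episode above 0.015 m or distance of bone_center from where it was at the start of the episode above 0.025 m).
It fails at once if the tray, plate or spray bottle is shifted or lifted more than 15 mm (distance of any of tray_rim, plate, spray_center from where it was at the start of the episode above 0.015 m).
It also fails if it takes over 30 s, if anything falls off the work surface, if the arm or the gripper's body presses on something with over 40 N, if the wrist force passes 120 N, or if a joint passes its speed limit or range.

## Working session

There is one attempt and no reset: what is moved stays moved. The work goes in short steps, Python scripts to look and compute and a tool call to move; the robot and the scene stay as the last step left them, time stands still between calls to the robot, and variables do not carry over. Pictures are saved under pics/ and viewed, at most 10 in all, crops included, and the job is handed in when it is done.

Besides the shell and the picture viewer there is one more tool, called as name(argument=value, ...), one argument or row to a line, values as JSON. move_arm: Moves the arm, as the interface text tells. Its arguments: {"type":"object","properties":{"increments":{"type":"array","items":{"type":"array","items":{"type":"number"}}},"force":{"type":"number"}},"required":["increments"]}

```bash
mkdir -p pics
cat > h.py <<'E'
import numpy as np, cv2
from station import ctrl
def ray(p,uv):
    u=cv2.undistortPoints(np.array([[uv]],float),p["K"],np.array(p["distortion"],float))[0,0]
    T=np.array(p["pose"]);d=T[:3,:3]@np.array([u[0],u[1],1]);return T[:3,3],d/np.linalg.norm(d)
def tri(rays):
    A=sum(np.eye(3)-np.outer(d,d) for o,d in rays);b=sum((np.eye(3)-np.outer(d,d))@o for o,d in rays)
    x=np.linalg.solve(A,b);return x,[np.linalg.norm(np.cross(x-o,d)) for o,d in rays]
def atz(p,uv,z):
    o,d=ray(p,uv);return o+d*(z-o[2])/d[2]
def proj(p,X):
    T=np.linalg.inv(np.array(p["pose"]));r=cv2.Rodrigues(T[:3,:3])[0]
    return cv2.projectPoints(np.array(X,float).reshape(-1,1,3),r,T[:3,3],p["K"],np.array(p["distortion"],float))[0][:,0]
E
python3 - <<'E'
from h import *
np.set_printoptions(precision=3,suppress=True)
P={n:ctrl.camera(n) for n in("scene","top")}
for n,p in P.items():
    cv2.imwrite(f"pics/{n}0.png",p["color"]); print(n,np.array(p["pose"])[:3,3])
    for k in("clamp","release_top","thumb_rest","jaw_top","slab_center","jar_center","brush_middle","spray_center"):
        for r in ctrl.cut_out(k,p)[:2]: print(k,round(r["conf"],2),np.round(r["centre"]),r["mask"].sum())
o=ctrl.get_obs();print(o)
E
```

```text
scene [ 1.071 -1.     0.948]
clamp 0.8 [319. 299.] 4771
release_top 0.68 [294. 320.] 101
thumb_rest 0.75 [298. 314.] 1199
jaw_top 0.56 [300. 312.] 1181
slab_center 0.86 [335. 352.] 1244
jar_center 0.56 [298. 263.] 214
brush_middle 0.82 [282. 320.] 359
brush_middle 0.56 [300. 312.] 1301
spray_center 0.96 [339. 148.] 2681
spray_center 0.32 [302. 313.] 1253
top [0.407 0.067 1.765]
clamp 0.94 [218. 376.] 3699
clamp 0.54 [235. 477.] 242
release_top 0.55 [212. 368.] 97
thumb_rest 0.63 [218. 375.] 723
jaw_top 0.89 [216. 377.] 719
slab_center 0.89 [177. 379.] 946
slab_center 0.16 [238. 472.] 203
jar_center 0.44 [260. 389.] 200
jar_center 0.31 [217. 373.] 783
brush_middle 0.92 [237. 337.] 658
brush_middle 0.2 [236. 476.] 212
spray_center 0.59 [299. 492.] 956
{'time_s': 0.9, 'qpos': array([-1.176,  0.3  ,  1.521, -0.   ,  1.321, -0.067]), 'joint_vel': array([ 0.002,  0.002,  0.   , -0.   , -0.001, -0.   ]), 'tau': array([ -0.001, -53.166, -35.291,   0.071,   0.021,  -0.   ]), 'ee_pos': array([ 0.245, -0.492,  0.205]), 'eef_rot': array([3.142, 0.   , 0.462]), 'force': array([-0.734,  0.156,  0.86 ]), 'moment': array([ 0.064, -0.008, -0.005]), 'grip_force': 0.0, 'grip_width': 0.09399865837516694}
```

Run:
```python
import cv2
a=cv2.imread("pics/top0.png")[140:320,290:530];cv2.imwrite("pics/topc.png",cv2.resize(a,None,fx=3.3,fy=3.3,interpolation=2))
a=cv2.imread("pics/scene0.png")[220:400,210:430];cv2.imwrite("pics/scenec.png",cv2.resize(a,None,fx=3.3,fy=3.3,interpolation=2))
```

```text
(no output)
```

View pics/topc.png

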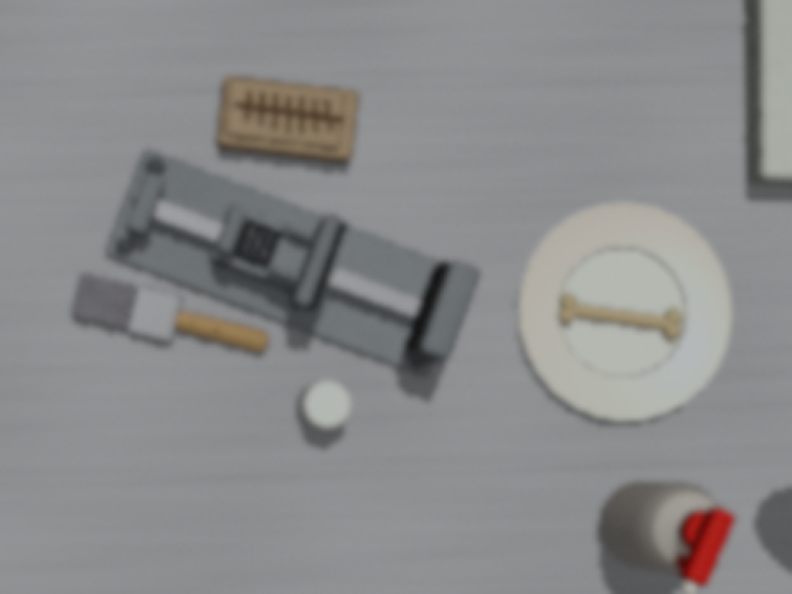

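View pics/scenec.png

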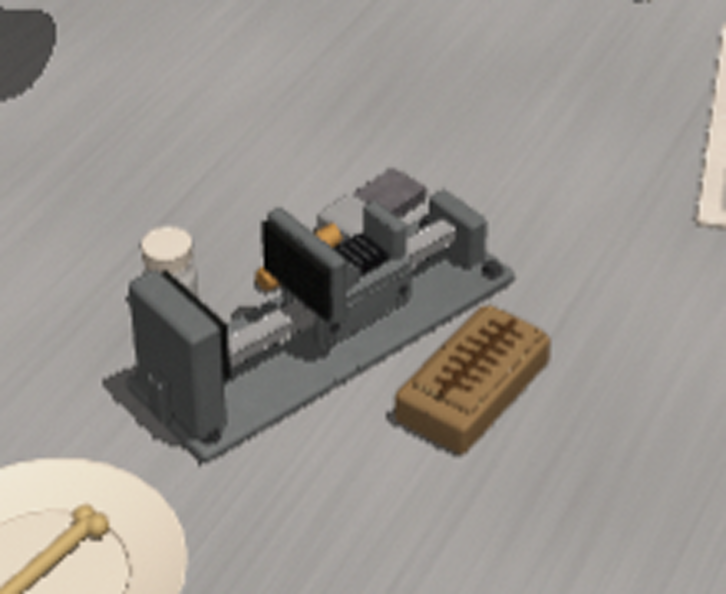

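View pics/top0.png

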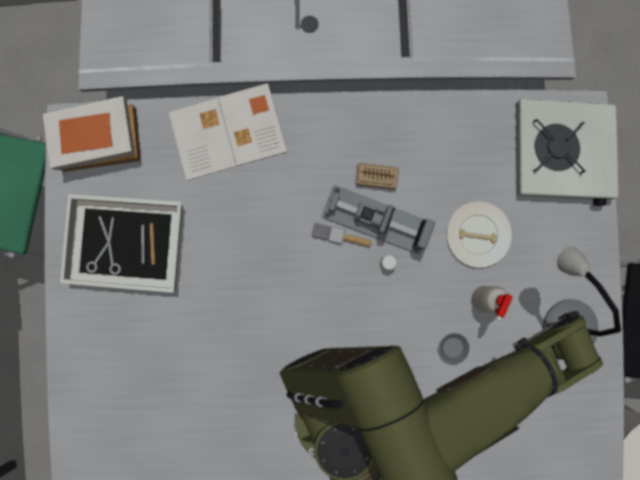

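```bash
cat > fit.py <<'E'
from h import *
from scipy.optimize import least_squares
np.set_printoptions(precision=4,suppress=True)
P={n:ctrl.camera(n) for n in("scene","top")}
off={"top":(290,140),"scene":(210,220)}
# (view, crop px, local x, y, z, moves-with-jaw)
O=[("top",(150,152),50,150,12,0),("top",(108,256),-50,150,12,0),("top",(441,262),40,-114,110,0),("top",(412,350),-40,-114,110,0),
("top",(257,243),0,-52,66,1),("top",(327,213),40,-94,109,1),("top",(297,301),-40,-94,109,1),
("scene",(203,460),50,-150,12,0),("scene",(514,275),50,150,12,0),("scene",(105,382),-50,-150,12,0),("scene",(162,276),-40,-114,110,0),("scene",(226,322),40,-114,110,0),
("scene",(361,253),0,-52,66,1),("scene",(268,218),-40,-114,109,1),("scene",(330,268),40,-114,109,1)]
def world(q,L,m):
    c,s=np.cos(q[2]),np.sin(q[2]);x,y,z=np.array(L)/1e3;y+=q[3]*m
    return [q[0]+c*x-s*y,q[1]+s*x+c*y,z]
def res(q): return np.concatenate([proj(P[v],[world(q,L,m)])[0]-(np.array(off[v])+(np.array(u)+.5)/3.3-.5) for v,u,*L,m in O])
if __name__=="__main__":
    r=least_squares(res,[.55,.0,.3,.05],loss="soft_l1");q=r.x
    print(q,np.round(res(q).reshape(-1,2),1).tolist())
    print("button",world(q,(0,-52,66),1),"thumb",world(q,(0,-34,76),1))
    print("button tri",tri([ray(P["top"],(368.,213.3)),ray(P["scene"],(319.3,296.5))]),"net",tri([ray(P["top"],(368,212)),ray(P["scene"],(320,294))]))
    for n,k,uv,z in(("top","slab",(379,177),.037),("top","jar",(389,262),.062),("top","spray",(495,300),.1)):print(k,atz(P[n],uv,z))
E
python3 fit.py
```

```text
[ 0.5687 -0.1266 -0.3907  0.0875] [[-1.2, -1.4], [-0.9, -0.2], [2.5, -1.9], [1.1, -0.8], [-0.3, -0.4], [-0.3, -1.2], [-1.5, -0.2], [-1.2, 0.0], [-0.3, -0.4], [4.2, -0.2], [-1.2, -3.3], [-0.2, 0.8], [-0.8, -0.5], [-3.2, -1.0], [-1.1, 0.7]]
button [np.float64(0.5821650132311466), np.float64(-0.09384107857467977), np.float64(0.066)] thumb [np.float64(0.5890205473235559), np.float64(-0.07719771195888318), np.float64(0.076)]
button tri (array([ 0.5831, -0.095 ,  0.0647]), [np.float64(0.002242128775378868), np.float64(0.0022421287753786804)]) net (array([ 0.5854, -0.0945,  0.0733]), [np.float64(0.0017786112770257223), np.float64(0.0017786112770257724)])
slab [ 0.6858 -0.1334  0.037 ]
jar [ 0.4458 -0.1497  0.062 ]
spray [ 0.3334 -0.4309  0.1   ]
```

```bash
cat > ov.py <<'E'
from fit import *
import fit
fit.O=[o for o in O if o[1] not in((105,382),(162,276),(268,218),(441,262))]
r=least_squares(res,[.55,.0,-.3,.05],loss="soft_l1",f_scale=.5);q=r.x
print(q,np.round(res(q).reshape(-1,2),1).tolist());print("button",np.array(world(q,(0,-52,66),1)))
def box(x,y0,y1,z): return [(-x,y0,z),(x,y0,z),(x,y1,z),(-x,y1,z)]
B=[(box(50,-150,150,12),0),(box(8,-114,122,44),0),(box(40,-116,-114,110),0),(box(40,-114,-94,109),1),(box(17,-68,-36,66),1),(box(20,-34,-20,89),1)]
ims=[]
for n,p in P.items():
    k=4;a=cv2.resize(p["color"],None,fx=k,fy=k,interpolation=2)
    for b,m in B:
        uv=(proj(p,[world(q,L,m) for L in b])+.5)*k-.5
        cv2.polylines(a,[np.round(uv).astype(int)],True,(0,0,255),1)
    x,y={"top":(315,170),"scene":(235,260)}[n]
    w=140;ims.append(a[y*k:(y+105)*k,x*k:(x+w)*k][:, :])
cv2.imwrite("pics/ov.png",cv2.resize(np.vstack(ims),None,fx=.7,fy=.7,interpolation=3))
E
python3 ov.py
```

```text
[ 0.5686 -0.1263 -0.3907  0.0865] [[-1.3, -1.4], [-1.0, -0.2], [1.0, -0.7], [-0.1, -0.2], [-0.1, -1.1], [-1.3, 0.0], [-1.1, -0.1], [-0.3, -0.5], [-0.1, 0.7], [-1.1, -0.5], [-1.4, 0.8]]
button [ 0.5817 -0.0944  0.066 ]
```

View pics/ov.png

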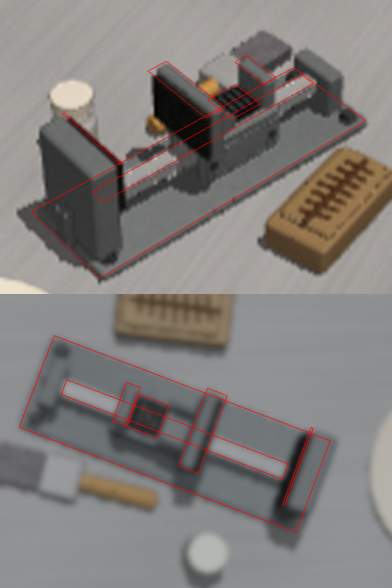

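move_arm(
  increments=[
    [0, 0, 0, -0.6, 0, 0, 0],
    [0, 0, 0, -0.9, 0, 0, 0],
    [0, 0, 0, -0.9, 0, 0, 0],
    [0, 0, 0, -0.6, 0, 0, 0],
    [0, 0.4, -0.172, 0, 0, 0, 0],
    [0, 0.8, -0.344, 0, 0, 0, 0],
    [0, 0.8, -0.344, 0, 0, 0, 0],
    [0, 0.8, -0.344, 0, 0, 0, 0],
    [0, 0.8, -0.344, 0, 0, 0, 0],
    [0, 0.8, -0.344, 0, 0, 0, 0],
    [0, 0.8, -0.344, 0, 0, 0, 0],
    [0, 0.8, -0.344, 0, 0, 0, 0],
    [0, 0.8, -0.344, 0, 0, 0, 0],
    [0, 0.8, -0.344, 0, 0, 0, 0],
    [0, 0.8, -0.344, 0, 0, 0, 0],
    [0, 0.8, -0.344, 0, 0, 0, 0],
    [0, 0.4, -0.172, 0, 0, 0, 0],
    [0, 0, 0, 0, 0, 0, -0.14],
    [0, 0, 0, 0, 0, 0, -0.14],
    [0, 0, 0, 0, 0, 0, -0.14],
  ],
)

```text
time_s: 3.1
ee_pos: [0.5829, -0.0935, 0.3553]
eef_rot: [-3.141, 0.0, 0.888]
force: [-1.1, -0.3, -0.9]
grip_width: 0.0004
grip_force: 0.0
```

move_arm(
  increments=[
    [0, 0, 0, 0.4, 0, 0, -0.15],
    [0, 0, 0, 0.8, 0, 0, -0.15],
    [0, 0, 0, 0.8, 0, 0, 0],
    [0, 0, 0, 0.8, 0, 0, 0],
    [0, 0, 0, 0.4, 0, 0, 0],
    [0, 0, 0, 0, 0, 0, 0],
  ],
)

```text
time_s: 3.7
ee_pos: [0.5817, -0.0935, 0.1926]
eef_rot: [-3.137, 0.001, 1.182]
force: [-0.8, -0.4, 0.2]
grip_width: 0.0005
grip_force: 0.0
```

move_arm(
  increments=[
    [0, 0, 0, 0.5, 0, 0, 0],
    [0, 0, 0, 0.7, 0, 0, 0],
    [0, 0, 0, 0.5, 0, 0, 0],
    [0, 0, 0, 0.2, 0, 0, 0],
    [0, 0, 0, 0, 0, 0, 0],
    [0, 0, 0, 0, 0, 0, 0],
  ],
)

```text
time_s: 4.3
ee_pos: [0.5837, -0.0939, 0.1024]
eef_rot: [3.139, -0.0, 1.182]
force: [-0.3, 0.2, 0.5]
grip_width: 0.0007
grip_force: 0.0
```

Run:
```python
from h import *
p=ctrl.camera("scene");k=6
o=ctrl.get_obs();print(o["ee_pos"],proj(p,o["ee_pos"]))
a=cv2.resize(p["color"][250:340,250:380],None,fx=k,fy=k,interpolation=2)
u=proj(p,o["ee_pos"])[0];cv2.circle(a,(int((u[0]-250+.5)*k),int((u[1]-250+.5)*k)),3,(0,0,255),-1)
cv2.imwrite("pics/s1.png",a)
```

```text
[ 0.58374534 -0.0939395   0.10243209] [[318.68502053 284.51147018]]
```

View pics/s1.png

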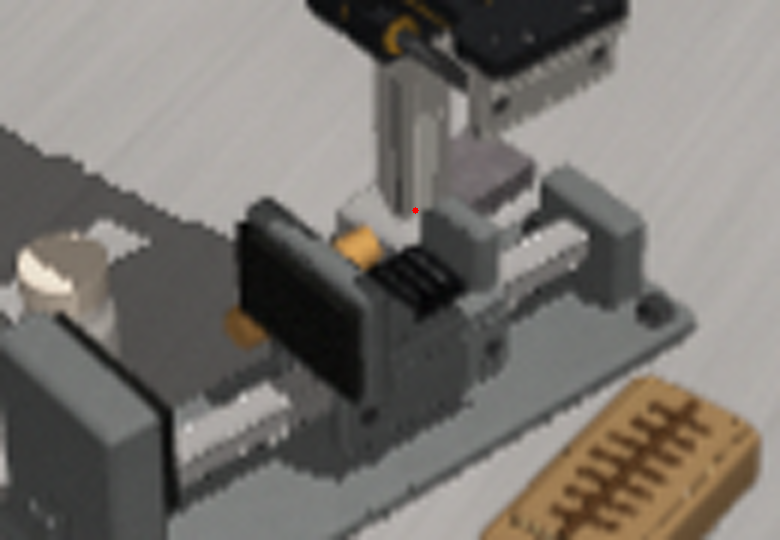

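move_arm(
  increments=[
    [0, 0, 0, 0.3, 0, 0, 0],
    [0, 0, 0, 0.3, 0, 0, 0],
    [0, 0, 0, 0.06, 0, 0, 0],
    [0, 0, 0, 0.04, 0, 0, 0],
    [0, 0, 0, 0.04, 0, 0, 0],
    [0, 0, 0, 0, 0, 0, 0],
    [0, 0, 0, 0, 0, 0, 0],
  ],
)

```text
time_s: 5.05
ee_pos: [0.5825, -0.0937, 0.0638]
eef_rot: [-3.141, 0.0, 1.182]
force: [-4.2, 0.3, 6.6]
grip_width: 0.0003
grip_force: 2.8
```

move_arm(
  increments=[
    [0, 0, 0, 0.04, 0, 0, 0],
    [0, 0, 0, 0.04, 0, 0, 0],
    [0, 0, 0, 0.03, 0, 0, 0],
    [0, 0, 0, 0, 0, 0, 0],
    [0, 0, 0, 0, 0, 0, 0],
  ],
)

```text
time_s: 5.55
ee_pos: [0.5827, -0.0937, 0.0586]
eef_rot: [-3.141, 0.0, 1.182]
force: [-4.9, 0.5, 8.0]
grip_width: 0.0005
grip_force: 3.8
```

move_arm(
  increments=[
    [0, 0.06, 0, 0, 0, 0, 0],
    [0, 0.08, 0, 0, 0, 0, 0],
    [0, 0.08, 0, 0, 0, 0, 0],
    [0, 0.08, 0, 0, 0, 0, 0],
    [0, 0.08, 0, 0, 0, 0, 0],
    [0, 0.08, 0, 0, 0, 0, 0],
    [0, 0.08, 0, 0, 0, 0, 0],
    [0, 0, 0, 0, 0, 0, 0],
  ],
)

```text
time_s: 6.35
ee_pos: [0.5932, -0.0682, 0.0587]
eef_rot: [3.141, -0.0, 1.182]
force: [-3.7, 3.3, 7.4]
grip_width: 0.0007
grip_force: 3.8
```

move_arm(
  increments=[
    [0, 0.08, 0, 0, 0, 0, 0],
    [0, 0.08, 0, 0, 0, 0, 0],
    [0, 0.08, 0, 0, 0, 0, 0],
    [0, 0.08, 0, 0, 0, 0, 0],
    [0, 0.08, 0, 0, 0, 0, 0],
    [0, 0.08, 0, 0, 0, 0, 0],
    [0, 0.06, 0, 0, 0, 0, 0],
    [0, 0, 0, 0, 0, 0, 0],
  ],
)

```text
time_s: 7.15
ee_pos: [0.6035, -0.0433, 0.0587]
eef_rot: [3.141, -0.0, 1.182]
force: [-3.2, 3.1, 7.7]
grip_width: 0.0003
grip_force: 3.8
```

move_arm(
  increments=[
    [0, 0.06, 0, 0, 0, 0, 0],
    [0, 0.06, 0, 0, 0, 0, 0],
    [0, 0.06, 0, 0, 0, 0, 0],
    [0, 0, 0, 0, 0, 0, 0],
  ],
)

```text
time_s: 7.55
ee_pos: [0.6073, -0.036, 0.059]
eef_rot: [3.14, 0.001, 1.182]
force: [-1.1, -3.2, 7.0]
grip_width: 0.0002
grip_force: 3.8
```

move_arm(
  increments=[
    [0, 0.05, 0, 0, 0, 0, 0],
    [0, 0.05, 0, 0, 0, 0, 0],
    [0, 0, 0, 0, 0, 0, 0],
    [0, 0, 0, 0, 0, 0, 0],
  ],
)

```text
time_s: 7.95
ee_pos: [0.6083, -0.0336, 0.059]
eef_rot: [3.141, 0.004, 1.181]
force: [-10.1, -17.8, 10.9]
grip_width: 0.0003
grip_force: 11.7
```

move_arm(
  increments=[
    [0, -0.03, 0, 0, 0, 0, 0],
    [0, 0, 0, -0.06, 0, 0, 0],
    [0, 0, 0, -0.1, 0, 0, 0],
    [0, 0, 0, -0.15, 0, 0, 0],
    [0, -0.04, 0, -0.3, 0, 0, 0],
    [0, 0, 0, -0.6, 0, 0, 0],
    [0, 0, 0, -0.8, 0, 0, 0],
    [0, 0, 0, -0.8, 0, 0, 0],
    [0, 0, 0, -0.4, 0, 0, 0],
    [0, 0, 0, 0, 0, 0, 0],
  ],
)

```text
time_s: 8.95
ee_pos: [0.6084, -0.0341, 0.2225]
eef_rot: [3.136, -0.002, 1.182]
force: [0.4, -1.3, -0.3]
grip_width: 0.0002
grip_force: 0.0
```

Run:
```python
from h import *
p=ctrl.camera("scene");k=6
print(ctrl.get_obs()["force"])
cv2.imwrite("pics/s2.png",cv2.resize(p["color"][250:340,250:380],None,fx=k,fy=k,interpolation=2))
```

```text
[ 0.46816784 -0.53994861 -0.52917732]
```

View pics/s2.png

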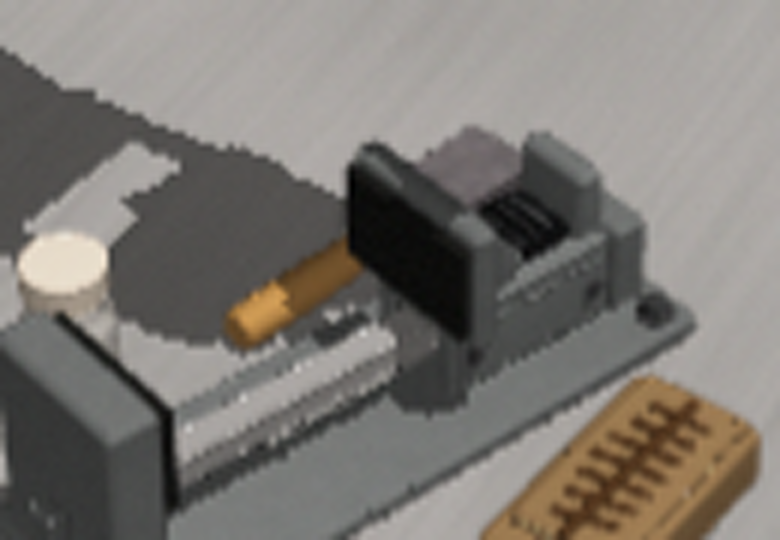

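The carriage now sits against the end block (around 605, 240 in the crop). The button is up (525, 222), and the slab, brush and jar are where they were.

```bash
python3 -c "
from station import ctrl
print(ctrl.hand_in())"
```

```text
the job is handed in; nothing more can be done
None
```

I opened the clamp until its carriage met the end stop. The last picture shows the button up, the arm clear, and the slab, jar and brush where they were. I handed the job in, and no verdict came back.

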